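# Clamp the chopping board at the kitchen cutting station

## Robot

A 7-joint arm with a two-finger parallel gripper is mounted at the origin on the work surface. World frame = base frame: x ahead of the robot, y to its left, z up, the work surface at z = 0. Lengths are in m, angles in rad, forces in N, time in s.
With the tool pointing down it reaches from about 0.425 to 0.95 m from the base axis. Payload 4.7 kg.
Tool frame: the origin (TCP) lies on the centre line of the jaws, within the pads' length; the fingertips stand robot.nose_length ahead of it and the grasp point (between the pads) lies 8 mm behind it (robot.nose_length is the distance from the TCP to the fingertips, in m); z points along the fingers, y is the line along which they close (so a half turn about z gives the same grasp; the last joint's range is limited). The gripper opens to 85 mm and grips with 20 to 120 N. Pads are 22 mm wide; open, the fingers measure 114 mm over their backs; the gripper's body (76 mm by 85 mm) begins 54 mm behind the grasp point. The pads swing forward as they close: fully open they stand 13 mm farther back than shut.
Start: joints at [-1.178, 0.469, -0.049, 1.532, 0.024, 1.141, -0.082], TCP at [0.276, 0.616, 0.205] pointing down, gripper open.
Joint ranges: [-2.59, 2.59], [-0.33, 1.99], [-1.39, 1.29], [0.1, 2.45], [-1.04, 4.18], [0.21, 1.99], [-2.66, 2.66]. Speed limits (rad/s): [2.57, 2.57, 3.14, 3.14, 3.14, 3.14, 3.14].

## Interface

Orientations are given as [roll, pitch, yaw] about the fixed x, y, z axes, in that order (R = Rz(yaw) Ry(pitch) Rx(roll)).
In Python, from plant import robot gives the robot as it stands. Calls block until the motion is done:
- robot.goto(position, orientation): joint-space move of the TCP to a pose.
- robot.move_straight(position, vel=0.15, attitude=None, contact_N=None): straight line of the TCP; attitude=None keeps the orientation; vel is the mean speed in m/s. With contact_N (N) it stops when the force on the tool has changed by that much, and returns True; else False.
- robot.move_joints(angles): joint-space move.
- robot.grip(opening, strength=None): opening from 0.0 (shut) to 1.0 (fully open); strength is the grip in N (None keeps the last); returns when the fingers have stopped.
- robot.sleep(seconds).
- robot.inverse_kinematics(position, orientation): joint angles nearest the present ones, or None.
- robot.sense(): the state.
- robot.grab_frame(name): name is "scene" or "side" or "wrist"; returns a dict with "image" (384x512x3 uint8, red, green, blue), "range_z" (384x512 float32, m along the optical axis (not along the pixel's ray), 0 where there is no reading), "fx", "fy", "cx", "cy" (pixels), "dist_coeffs" ([k1, k2, p1, p2, k3] as OpenCV has them; the pictures are not rectified), "R" (3x3) and "t" (3): a world point X has camera coordinates R X + t. Camera axes: x right, y down, z forward; pixel columns grow to the right and rows downward; lengths in m; the calibration is good to about 2 mm. A picture is of the moment at which its call begins.
A pose or a line that the arm cannot do raises robot.IKError and nothing moves.
- robot.close_job(): hands the job in; it is judged then, once.
The state is a dict: "t": time; "joint_pos": joint angles; "joint_velocities": joint speeds; "effort": joint torques, N m; "tcp_pos": TCP position; "tcp_rot": TCP orientation; "wrist_force": force on the tool from outside, world axes, zero at the start; "torque": the same for the moment, N m; "opening": opening from 0.0 (shut) to 1.0 (fully open); "gripper_force": force on a finger pad.
Only numpy, scipy, OpenCV 4.12 (cv2) and the standard library are available. Lean on these libraries where they do the work, as an engineer would, in place of code of your own. Each camera call takes 0.05 s, during which the arm holds its last target. There are 200 camera calls.

## Task

A chopping board lies under one of the two screw clamps on the granite slab. Turn that clamp's knob clockwise until its pad just touches the board, then add one eighth of a turn (45 degrees) and no more, and let go. Do not overtighten or shift the board, and leave the other clamp alone.

Things in the scene. Friction and masses are not known exactly. Their poses are not given: they have to be found in the camera images.
- clamp_knob (a joint): Knob of the clamp over the board, rad; grows clockwise seen from above, lowering the pad 5.7 mm per rad. At 0 its bar lies in line with the clamp's steel arm and the pad just touches the board; below 0 the pad is clear. Starts at -0.65 to -0.15, stops at 1.4, stays where left. Turning takes 0.09 N m when clear, 0.14 at 45 degrees past touch (sprung pad).
- clamp_grip (a point): Middle of that knob's black bar (60 long, 14 thick, 28 mm tall), on its vertical axis, 148 mm above the worktop; does not sink as it turns. x along the bar, turning with it; y across its thickness; z up. Below: stem of 9 mm radius, then boss (top 110 mm up) and steel arm (30 mm wide, top 104 mm), which runs from a column 90 mm beyond the axis towards the robot.
- board: Loose wooden chopping board, 200 x 160 x 18 mm, about 0.45 kg, flat on the dark granite slab (300 x 460 x 20 mm) under the clamp's arm, its length roughly along the arm. Origin at the centre of its underside; x along its length, y along its width, z up.
- spare_wing (a point): One end of the bar of the other, identical clamp's knob, which has no board under it: 30 mm from its axis, 148 mm above the worktop. The clamps stand side by side on the slab, axes 240 mm apart; which is left or right varies. Not to be moved.

How it is judged:
At the end, for the whole second after the job is handed in: The knob over the board rests, released, one eighth of a turn (45 degrees, give or take 11) past the touching angle, and the board lies still within 20 mm of where it was (value of joint clamp_knob between 0.585 and 0.985 rad and velocity of joint clamp_knob between -0.05 and 0.05 rad/s and distance of board from where it was at the start of the episode below 0.02 m and linear speed of board below 0.02 m/s).
It fails at once if the clamp over the board is overtightened (turned more than 65 degrees past touch) (value of joint clamp_knob above 1.134 rad).
It fails at once if the board is shifted by more than 20 mm (distance of board from where it was at the start of the episode above 0.02 m).
It fails at once if the other clamp's knob is turned (its bar end moves more than 8 mm) (distance of spare_wing from where it was at the start of the episode above 0.008 m).
It also fails if it takes over 29 s, if anything falls off the work surface, if the arm or the gripper's body presses on something with over 40 N, if the wrist force passes 120 N, or if a joint passes its speed limit or range.

## Working session

There is one attempt and no reset: what is moved stays moved. The work goes in short steps, each a Python script; the robot and the scene stay as the last script left them, time stands still between calls to the robot, and variables do not carry over. Pictures are saved under pics/ and viewed, at most 10 in all, crops included, and the job is handed in when it is done.

```bash
mkdir -p pics; ls; python3 - <<'E'
from plant import robot
import cv2,numpy as np,pickle
s=robot.sense();print(s['t'],s['tcp_pos'],s['tcp_rot'],robot.nose_length,s['opening'])
F={n:robot.grab_frame(n) for n in("scene","side")}
pickle.dump(F,open('f0.pkl','wb'))
for n in F: 
    f=F[n];print(n,f['fx'],f['dist_coeffs'],-f['R'].T@f['t'])
cv2.imwrite('pics/a.png',np.vstack([F[n]['image'] for n in F])[:,:,::-1][:, :])
im=np.hstack([cv2.resize(F[n]['image'],(400,300)) for n in F])
cv2.imwrite('pics/scene.png',F['scene']['image'][:,:,::-1]);cv2.imwrite('pics/side.png',F['side']['image'][:,:,::-1])
E
```

```text
pics
0.0 [0.27606704 0.61527452 0.20415428] [-3.13963832e+00  3.42145011e-05  2.71985148e+00] 0.011 1.0053274307384812
scene 369.829259008887 [-0.0777656  0.         0.         0.         0.       ] [1.09697852 0.14305203 0.50291915]
side 380.69374077919554 [-0.00781363  0.          0.          0.          0.        ] [0.32149314 0.3863191  0.59656077]
```

View pics/scene.png

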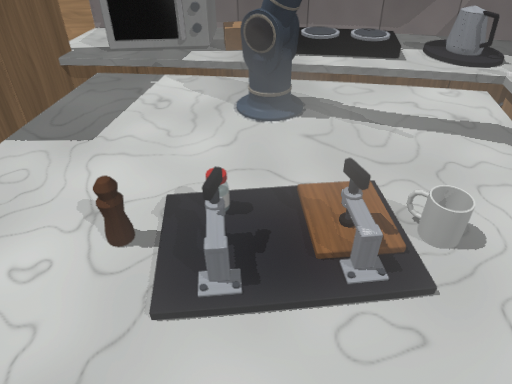

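View pics/side.png

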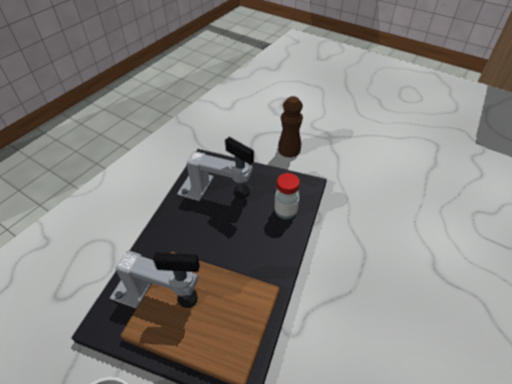

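The scene view shows the board (right side, ~(350,215)) under the clamp whose black bar is at ~(356,173). In the side view the same bar is at ~(177,262). The other clamp's bar is at (213,185) in scene and (240,150) in side. A red-capped jar stands near the spare clamp.

```bash
cat > h.py <<'E'
import cv2,numpy as np
def rays(f,uv):
    K=np.array([[f['fx'],0,f['cx']],[0,f['fy'],f['cy']],[0,0,1]])
    n=cv2.undistortPoints(np.float64(uv).reshape(-1,1,2),K,np.array(f['dist_coeffs'])).reshape(-1,2)
    return np.c_[n,np.ones(len(n))]
def cloud(f,mask):
    v,u=np.nonzero(mask&(f['range_z']>0)); r=rays(f,np.c_[u,v])
    return (r*f['range_z'][v,u][:,None]-f['t'])@f['R'], np.c_[u,v]
def plane(f,uv,z):
    d=rays(f,uv)@f['R']; c=-f['R'].T@f['t']
    return c+d*((z-c[2])/d[:,2])[:,None]
def axis_fit(P):
    (c,s,a)=cv2.minAreaRect(np.float32(P[:,:2]*1000)); b=cv2.boxPoints((c,s,a))
    e=b[1]-b[0] if np.linalg.norm(b[1]-b[0])>np.linalg.norm(b[2]-b[1]) else b[2]-b[1]
    return np.array(c),s,np.degrees(np.arctan2(e[1],e[0]))%180
E
python3 - <<'E'
import pickle;from h import *
F=pickle.load(open('f0.pkl','rb'))
for n,seeds in(("scene",[(356,173),(213,185)]),("side",[(177,262),(240,150)])):
    f=F[n];dark=f['image'].max(2)<60
    for s in seeds:
        m=np.zeros_like(dark);m[s[1]-35:s[1]+35,s[0]-40:s[0]+40]=1
        P,uv=cloud(f,m&dark)
        for lo,hi in((.13,.168),(.155,.17)):
            k=(P[:,2]>lo)&(P[:,2]<hi);Q=P[k]
            if len(Q)>5: print(n,s,lo,len(Q),*axis_fit(Q),Q.mean(0).round(4),Q[:,2].max())
    # arm: grey, z 0.09..0.115 
    sat=f['image'].max(2).astype(int)-f['image'].min(2)
    P,uv=cloud(f,(f['image'].max(2)>70)&(sat<40))
    k=(P[:,2]>.098)&(P[:,2]<.109)&(P[:,0]>.3)&(P[:,0]<1);Q=P[k]
    for sgn in(0,1):
        q=Q[(Q[:,1]>np.median(Q[:,1]))==sgn]; q=q
        print(n,'arm',len(q),*axis_fit(q),q.mean(0))
    # board: brown
    hsv=cv2.cvtColor(f['image'],cv2.COLOR_RGB2HSV)
    P,uv=cloud(f,(hsv[...,1]>90)&(hsv[...,0]<25)&(hsv[...,2]>50))
    k=(P[:,2]>.03)&(P[:,2]<.046)&(P[:,0]>.3)&(P[:,0]<1);print('board',k.sum(),*axis_fit(P[k]),P[k,2].mean())
E
```

```text
Traceback (most recent call last):
  File "h.py", line 7, in cloud
    v,u=np.nonzero(mask&(f['range_z']>0)); r=rays(f,np.c_[u,v])
                                             ~~~~^^^^^^^^^^^^^^
  File "h.py", line 4, in rays
    n=cv2.undistortPoints(np.float64(uv).reshape(-1,1,2),K,np.array(f['dist_coeffs'])).reshape(-1,2)
      ~~~~~~~~~~~~~~~~~~~^^^^^^^^^^^^^^^^^^^^^^^^^^^^^^^^^^^^^^^^^^^^^^^^^^^^^^^^^^^^^
cv2.error: OpenCV(4.12.0) /io/opencv/modules/calib3d/src/undistort.dispatch.cpp:347: error: (-215:Assertion failed) CV_IS_MAT(_src) && CV_IS_MAT(_dst) && (_src->rows == 1 || _src->cols == 1) && (_dst->rows == 1 || _dst->cols == 1) && _src->cols + _src->rows - 1 == _dst->rows + _dst->cols - 1 && (CV_MAT_TYPE(_src->type) == CV_32FC2 || CV_MAT_TYPE(_src->type) == CV_64FC2) && (CV_MAT_TYPE(_dst->type) == CV_32FC2 || CV_MAT_TYPE(_dst->type) == CV_64FC2) in function 'cvUndistortPointsInternal'
```

```bash
python3 - <<'E'
import pickle,numpy as np
F=pickle.load(open('f0.pkl','rb'))
for n,(u,v) in(("scene",(356,173)),("side",(177,262))):
    f=F[n];print((f['range_z']>0).mean());
    print(f['image'].max(2)[v-24:v+24:3,u-27:u+27:3]); print((f['range_z'][v-24:v+24:3,u-27:u+27:3]*1000).astype(int))
E
```

```text
0.9958902994791666
[[186 184 182 174 181 185 186 186 187 187 187 186 188 188 188 188 188 187]
 [186 185 185 185 185 179 175 181 186 187 187 187 187 188 189 188 188 187]
 [185 185 184 185 185 185 185 185 180 176 181 186 186 187 187 187 187 187]
 [186 185 185 185 185 182 135 106 186 187 187 182 173 176 184 187 187 187]
 [186 186 185 185 185 144  79  79  80 164 186 186 187 185 178 171 174 180]
 [186 186 186 184 185  92  77  78  77  78 167 186 186 187 187 185 183 177]
 [186 187 187 186 185  78  77  76  77  77  77 153 186 186 187 187 187 186]
 [188 188 186 185 185  78  76  75  75  76  76  76 133 187 187 186 186 187]
 [189 188 187 185 186 164  76  75  74  73  73  74  74 129 187 187 186 188]
 [190 189 188 187 186 186 161  74  74  73  72  73  73  73 177 188 188 188]
 [189 189 188 187 187 185 186  91  73  72  71  71  70  70 188 188 189 189]
 [159 157 144 134 143 143 137  82  79  71  70  70  69  69 106  77 189 191]
 [132 139 133 131 135 142 137  81  80  75  70  70  69  93 141  77 132 180]
 [137 133 137 128 129 141 149  80  77  77  88  70  69 123 143 111  76 187]
 [138 130 138 131 124 154 153  
[... 3041 characters left out ...]
508 508 508 509 674 673]
 [573 505 507 506 506 504 505 506 505 505 504 503 503 503 504 505 518 670]
 [569 571 507 508 507 507 506 508 505 505 504 504 503 504 504 504 516 646]
 [564 566 513 515 513 511 512 511 511 510 509 508 507   0 508 507 518 640]
 [563 563 523 519 521 518 518 518 516 516 516 514 514 513 513 513 518 638]
 [560 559 558 558 559 557 561 560 521 520 522 523 522 523 519 519 635 632]
 [555 557 556 557 556 555 556 548 529 524 526 530 540 550 549 556 629 631]
 [552 552 551 550 552 552 551 545 547 531 532 533 545 546 548 552 626 626]
 [556 551 551 550 550 549 551 542 543 538 539 543 543 542 549 554 622 623]
 [635 620 557 552 549 546 545 541 539 540 538 538 539 541 547 559 618 620]]
```

Depth works; the darkness threshold was too low for the scene view. Use depth with height bands.

```bash
cat > est.py <<'E'
from h import *
def est(f,n):
    I=f['image'];P,uv=cloud(f,np.ones(I.shape[:2],bool)); C=I[uv[:,1],uv[:,0]]; mx=C.max(1)
    reg=(P[:,0]>.3)&(P[:,0]<1)&(abs(P[:,1])<.6)
    hsv=cv2.cvtColor(I,cv2.COLOR_RGB2HSV)[uv[:,1],uv[:,0]]
    b=reg&(hsv[:,1]>90)&(hsv[:,0]<25)&(hsv[:,2]>50)&(P[:,2]>.03)&(P[:,2]<.046)
    print(n,'board',b.sum(),*axis_fit(P[b])); bc=axis_fit(P[b])[0]/1000
    near=reg&(np.hypot(*(P[:,:2]-bc).T)<.16)
    for lo,hi in((.136,.17),(.158,.168)):
        k=near&(P[:,2]>lo)&(P[:,2]<hi)&(mx<100)
        if k.sum()>10: print(' bar',lo,k.sum(),*axis_fit(P[k]),'zmax %.3f'%P[k,2].max())
    k=near&(P[:,2]>.099)&(P[:,2]<.108)&(mx>100)&(hsv[:,1]<70)
    if k.sum()>10: print(' arm',k.sum(),*axis_fit(P[k]),P[k].mean(0).round(3))
    return
E
python3 - <<'E'
import pickle;from est import *
F=pickle.load(open('f0.pkl','rb'))
for n in F: est(F[n],n)
E
```

```text
scene board 3684 [587.81933594  40.94856262] (197.16021728515625, 532.771484375) 104.55011
 bar 0.136 405 [632.46435547  -8.89494705] (13.2659912109375, 60.19900131225586) 171.55351 zmax 0.164
 bar 0.158 183 [632.77130127  -9.59788036] (12.242255210876465, 57.93645477294922) 173.93787 zmax 0.164
 arm 828 [628.87939453 -10.78104019] (213.07833862304688, 33.91507339477539) 15.10253 [0.69  0.006 0.104]
side board 11284 [536.27954102 222.16275024] (199.57748413085938, 159.96896362304688) 14.034874
 bar 0.136 800 [566.71185303 222.22624207] (59.569923400878906, 15.404000282287598) 29.829659 zmax 0.165
 bar 0.158 446 [566.95690918 221.80697632] (59.56181716918945, 14.432710647583008) 29.829624 zmax 0.165
 arm 974 [607.83178711 233.00550842] (121.49103546142578, 35.135963439941406) 14.400416 [0.625 0.239 0.104]
```

The side view is clean: bar centre (0.567, 0.222), bar line at 29.8°, and arm and board at ~14.2°. That puts the knob at about −0.27 rad, which is in range, with the spare clamp's axis at the expected 240 mm. The goal bar yaw is about −30.8°. Next I move above the knob and check from the wrist camera.

```bash
python3 - <<'E'
from plant import robot
from est import *
D=np.radians
p=robot.sense()['tcp_pos'];robot.move_straight([p[0],p[1],.26])
for y in(209.8,149.3,29.8,-30.7):
    for z in(.27,.14):
        q=robot.inverse_kinematics([.567,.222,z],[np.pi,0,D(y)]);print(y,z,None if q is None else np.round(q,2))
robot.goto([.567,.222,.27],[np.pi,0,D(209.8)])
s=robot.sense();print(s['t'],s['tcp_pos'],s['tcp_rot'])
f=robot.grab_frame('wrist');est(f,'wrist');cv2.imwrite('pics/w1.png',f['image'][:,:,::-1])
E
```

```text
209.8 0.27 [-0.44  0.31  0.    1.62 -0.    1.21  1.65]
209.8 0.14 [-0.41  0.42 -0.04  1.77  0.02  0.95  1.63]
149.3 0.27 [-0.57  0.31  0.16  1.62 -0.05  1.21  0.64]
149.3 0.14 [-0.55  0.42  0.14  1.77 -0.07  0.95  0.66]
29.8 0.27 [-0.83  0.33  0.51  1.64 -0.17  1.22 -1.33]
29.8 0.14 [-0.8   0.45  0.48  1.79 -0.25  0.96 -1.26]
-30.7 0.27 [-1.21  0.49  1.12  1.66 -0.46  1.29 -2.11]
-30.7 0.14 [-1.18  0.66  1.11  1.81 -0.67  1.1  -1.93]
2.4 [0.56645371 0.2232005  0.26964057] [ 3.14091191e+00 -4.54045594e-04 -2.61991210e+00]
wrist board 14709 [536.59979248 222.61404419] (200.91619873046875, 159.6864471435547) 14.141631
 bar 0.136 767 [566.9241333  222.11712646] (59.15519714355469, 14.310855865478516) 31.641718 zmax 0.165
 bar 0.158 729 [567.37432861 221.35307312] (59.027374267578125, 13.025030136108398) 30.069 zmax 0.165
 arm 1360 [608.52496338 232.41938782] (121.60941314697266, 35.93437194824219) 15.073793 [0.628 0.236 0.105]
```

View pics/w1.png

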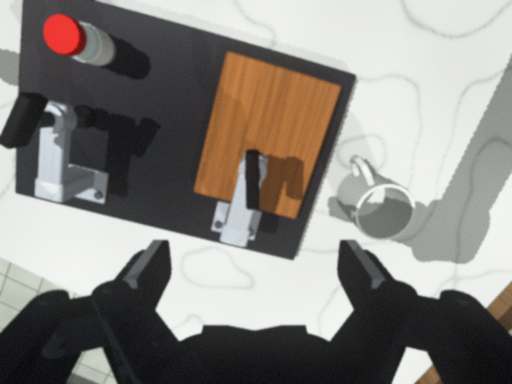

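The wrist view agrees: the bar at ~(253,180) px, over the arm and board, solves to (0.567, 0.222) at 30°, with the arm at ~15° and nothing in the way. Next: descend, grip, and check.

```bash
python3 - <<'E'
from plant import robot
import numpy as np
D=np.radians
robot.grip(0.5,40)
c=robot.move_straight([.567,.222,.14],vel=.1,attitude=[np.pi,0,D(210)],contact_N=8)
s=robot.sense();print(c,s['t'],s['tcp_pos'],s['tcp_rot'],s['wrist_force'])
if not c:
    robot.grip(0.0,40)
    s=robot.sense();print(s['t'],s['opening'],s['gripper_force'],s['tcp_pos'],s['tcp_rot'],s['wrist_force'],s['torque'])
E
```

```text
False 4.3917 [0.56753356 0.22225225 0.14078858] [-3.14146168e+00  1.60559970e-03 -2.61799843e+00] [ 0.30885252 -0.75977285 -0.62867443]
4.875 0.00020894526351414953 0.0 [0.56699619 0.22203066 0.14005191] [ 3.14157812e+00  7.54645454e-05 -2.61796036e+00] [1.02899598 0.24426376 0.14088804] [ 0.04322247  0.04322529 -0.01318946]
```

The fingers shut fully with no force, so they missed the bar. I'll take pictures.

```bash
python3 - <<'E'
from plant import robot
from est import *
s=robot.sense();print(s['t'],s['opening'],s['gripper_force'])
I=[]
for n,(u,v) in(('side',(190,265)),('scene',(360,165))):
    f=robot.grab_frame(n)
    try: est(f,n)
    except Exception as e: print(e)
    I.append(cv2.resize(f['image'][v-75:v+75,u-65:u+65],(390,450)))
f=robot.grab_frame('wrist')
cv2.imwrite('pics/c2.png',np.hstack(I)[:,:,::-1]);cv2.imwrite('pics/w2.png',f['image'][:,:,::-1])
E
```

```text
4.875 0.00020894526351414953 0.0
side board 11345 [577.53491211  54.38592529] (199.44866943359375, 505.6872863769531) 103.885025
 bar 0.136 523 [585.11938477  90.95146179] (54.30419158935547, 254.05465698242188) 113.43849 zmax 0.165
 bar 0.158 264 [585.10290527  90.96502686] (53.99037170410156, 254.03297424316406) 113.35954 zmax 0.165
 arm 709 [642.11633301 105.15914917] (122.27449035644531, 251.65689086914062) 104.91429 [0.673 0.014 0.104]
scene board 3657 [586.33404541  40.44940186] (196.9153289794922, 533.9867553710938) 104.020935
 bar 0.136 402 [633.27209473  -8.801548  ] (14.009123802185059, 58.359657287597656) 170.93665 zmax 0.164
 bar 0.158 181 [632.74291992  -9.04386044] (11.823273658752441, 57.31209945678711) 172.81174 zmax 0.164
 arm 849 [627.77557373 -10.76699066] (215.2767333984375, 34.52266311645508) 15.112231 [0.69  0.006 0.104]
```

View pics/c2.png

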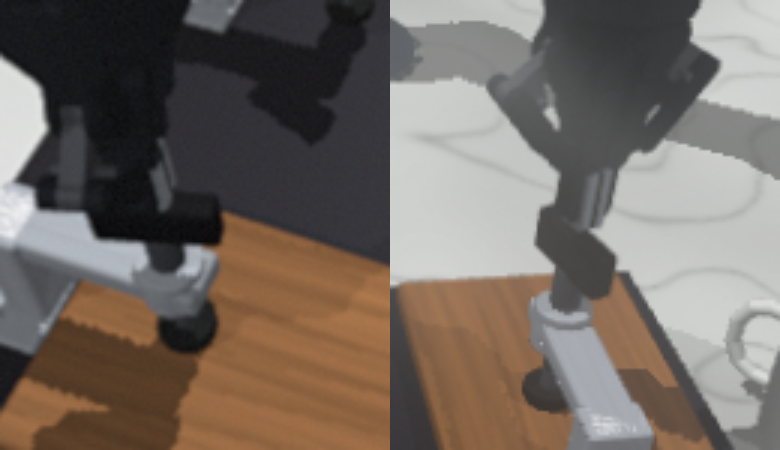

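View pics/w2.png

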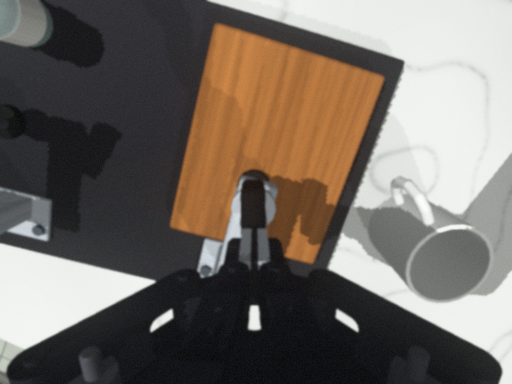

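The fingers look shut just above or behind the bar, but it isn't clear. I'll overlay the expected TCP, fingertip and bar outline on zoomed crops.

```bash
cat >> h.py <<'E'
def proj(f,X):
    K=np.array([[f['fx'],0,f['cx']],[0,f['fy'],f['cy']],[0,0,1]])
    return cv2.projectPoints(np.float64(X),cv2.Rodrigues(f['R'])[0],f['t'],K,np.array(f['dist_coeffs']))[0].reshape(-1,2)
E
python3 - <<'E'
from plant import robot
from h import *
s=robot.sense();t=np.array(s['tcp_pos']);print(s['t'],t)
a=np.radians(30);e=np.array([np.cos(a),np.sin(a),0]);n=np.array([-e[1],e[0],0])
c=np.array([.567,.222,.162]);bar=[c+i*.03*e+j*.007*n for i,j in((1,1),(1,-1),(-1,-1),(-1,1))]
I=[]
for nm in('side','scene','wrist'):
    f=robot.grab_frame(nm);p=proj(f,[t,t+[0,0,-.011],*bar]);ctr=np.int32(p[0]);u,v=ctr
    S=6;r=45;im=f['image'].copy();u=np.clip(u,r,511-r);v=np.clip(v,r,383-r)
    im=cv2.convertScaleAbs(cv2.resize(im[v-r:v+r,u-r//1:u+r][:, :],None,fx=S,fy=S,interpolation=cv2.INTER_NEAREST),alpha=1.8,beta=20)[:, :]
    q=np.int32((p-[u-r,v-r]+.5)*S)
    cv2.circle(im,tuple(map(int,q[0])),4,(0,255,0),-1);cv2.circle(im,tuple(map(int,q[1])),4,(255,0,0),-1)
    cv2.polylines(im,[q[2:]],1,(255,255,0),1);I.append(cv2.resize(im,(266,266)) if 0 else im[:, 135:405] if 0 else cv2.resize(im,(400,400)))
    P,uv=cloud(f,np.ones(f['image'].shape[:2],bool))
    d=P-c;k=(np.hypot(d[:,0],d[:,1])<.06)&(P[:,2]>.12)&(P[:,2]<.2)
    x=d[k]@e*1000;y=d[k]@n*1000;z=P[k,2]*1000
    print(nm,k.sum())
    for lo in range(115,200,10):
        m=(z>=lo)&(z<lo+10)
        if m.sum()>3: print(lo,m.sum(),'x',np.percentile(x[m],[2,50,98]).round(),'y',np.percentile(y[m],[2,50,98]).round())
cv2.imwrite('pics/o3.png',np.hstack([I[0],I[1]])[:,:,::-1]);cv2.imwrite('pics/o4.png',I[2][:,:,::-1])
E
```

```text
5.025 [0.56699632 0.22200746 0.13999099]
side 812
115 26 x [-9. -4.  6.] y [0. 6. 8.]
125 38 x [-8. -2.  6.] y [2. 7. 8.]
135 146 x [-30.  -2.  26.] y [1. 6. 7.]
145 172 x [-30.  -3.  28.] y [-2.  6.  7.]
155 274 x [-29. -14.  25.] y [-7.  4.  7.]
165 24 x [-18.  -9.  -2.] y [-4.  6. 11.]
175 64 x [-11.  -7.   4.] y [-6.  8. 14.]
185 51 x [-12. -10.  -6.] y [-7.  6. 14.]
195 17 x [-11. -11.  -7.] y [-6.  6.  8.]
scene 815
115 22 x [ 0.  8. 11.] y [-10.  -6.   5.]
125 45 x [-3.  5. 10.] y [-10.  -7.  -0.]
135 124 x [-26.   7.  31.] y [-8. -7.  3.]
145 140 x [-26.   9.  31.] y [-8. -7.  3.]
155 206 x [-25.   9.  31.] y [-8. -5.  5.]
165 37 x [-6.  9. 12.] y [-11.  -5.   7.]
175 92 x [-6.  7. 12.] y [-14.  -6.  12.]
185 102 x [-5.  7. 13.] y [-14.  -6.  12.]
195 47 x [-3.  8. 12.] y [-14.  -5.  12.]
wrist 2549
135 74 x [-30. -29.   3.] y [-10.   0.   8.]
145 98 x [-30. -29. -27.] y [-7. -1.  6.]
155 1036 x [-30. -19.  -8.] y [-8. -1.  6.]
165 89 x [-23. -11.  -7.] y [-9.  0. 10.]
175 454 x [-11.  -7.  -6.] y [-13.  -0.  13.]
185 543 x [-11. -10.  -7.] y [-13.   0.  13.]
195 250 x [-12. -11.  -7.] y [-13.   0.  13.]
```

View pics/o3.png

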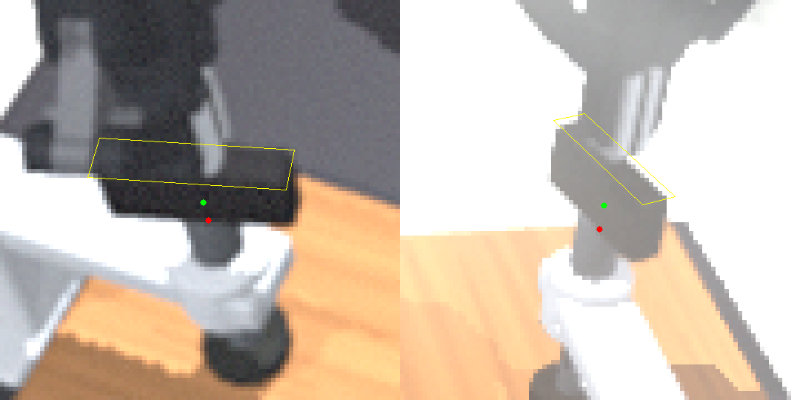

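The overlay lines up with the bar (green = TCP inside the bar). No finger surface shows outside the bar faces, and the fingers are visible only above z≈0.163. I'll open and measure where the fingertips really are.

```bash
cat >> h.py <<'E'
def prof(robot,nm,c,yaw,zs,lab=''):
    f=robot.grab_frame(nm);a=np.radians(yaw);e=np.array([np.cos(a),np.sin(a),0]);n=np.array([-e[1],e[0],0])
    P,uv=cloud(f,np.ones(f['image'].shape[:2],bool));d=P-c
    k=(np.hypot(d[:,0],d[:,1])<.07)&(P[:,2]>.112)&(P[:,2]<.25);x=d[k]@e*1000;y=d[k]@n*1000;z=P[k,2]*1000
    print(lab,nm)
    for lo in zs:
        m=(z>=lo)&(z<lo+8)
        if m.sum()>3: print(lo,m.sum(),'x',np.percentile(x[m],[2,50,98]).round(),'y',np.percentile(y[m],[2,25,50,75,98]).round())
    return f
E
python3 - <<'E'
from plant import robot
from h import *
c=np.array([.567,.222,.162])
robot.grip(0.5,40);s=robot.sense();print(s['t'],s['opening'],s['gripper_force'],s['wrist_force'])
I=[]
for nm in('side','scene'):
    f=prof(robot,nm,c,30,range(112,210,8));u,v=np.int32(proj(f,[c])[0])
    I.append(cv2.convertScaleAbs(cv2.resize(f['image'][v-60:v+60,u-60:u+60],(400,400)),alpha=1.6,beta=15))
cv2.imwrite('pics/o5.png',np.hstack(I)[:,:,::-1])
E
```

```text
5.6583 0.500680281144243 0.0 [ 0.68658389 -0.28889474  0.32600709]
 side
112 45 x [-11.  -2.   9.] y [-3.  4.  7.  8. 14.]
120 33 x [-9. -4.  7.] y [0. 5. 6. 7. 8.]
128 25 x [-8. -2.  4.] y [3. 6. 7. 8. 8.]
136 61 x [-30. -15.  -2.] y [-3.  5.  5.  6.  7.]
144 68 x [-30. -19.  -5.] y [-2.  5.  6.  6.  6.]
152 73 x [-30. -18.  -5.] y [-3.  5.  6.  6.  7.]
160 196 x [-29. -16.  -1.] y [-7. -4. -0.  3.  6.]
168 47 x [-11.  -7.   1.] y [-25. -22. -22.  26.  28.]
176 81 x [-11.  -7.   5.] y [-27. -22.  27.  33.  35.]
184 76 x [-11.  -7.   5.] y [-27. -22.  23.  29.  35.]
192 67 x [-11.  -8.  -2.] y [-26. -22. -21.  28.  34.]
200 53 x [-12.  -9.  -2.] y [-27. -24. -22. -21.  29.]
208 54 x [-14. -12.  -4.] y [-43. -24. -23.  31.  35.]
 scene
112 40 x [-5.  7. 10.] y [-9. -8. -6. -2.  4.]
120 41 x [-2.  8. 10.] y [-11.  -8.  -6.  -1.   3.]
128 33 x [-23.   4.   9.] y [-10.  -9.  -7.  -6.  -2.]
136 101 x [-25.   9.  31.] y [-9. -7. -7. -7.  3.]
144 103 x [-22.  14.  31.] y [-8. -7. -7. -6.  3.]
152 83 x [-8. 19. 31.] y [-8. -7. -7. -6.  4.]
160 136 x [-15.   9.  30.] y [-7. -5. -2.  2.  5.]
168 67 x [-9.  6. 13.] y [-33. -26.  20.  21.  26.]
176 109 x [-9.  7. 12.] y [-35. -30.  20.  21.  33.]
184 127 x [-10.   7.  12.] y [-35. -30. -20.  21.  34.]
192 121 x [-9.  7. 12.] y [-35. -31.  20.  21.  34.]
200 117 x [-9.  7. 12.] y [-35. -28.  21.  23.  32.]
208 131 x [-8. 11. 15.] y [-47. -29.  23.  26.  46.]
```

View pics/o5.png

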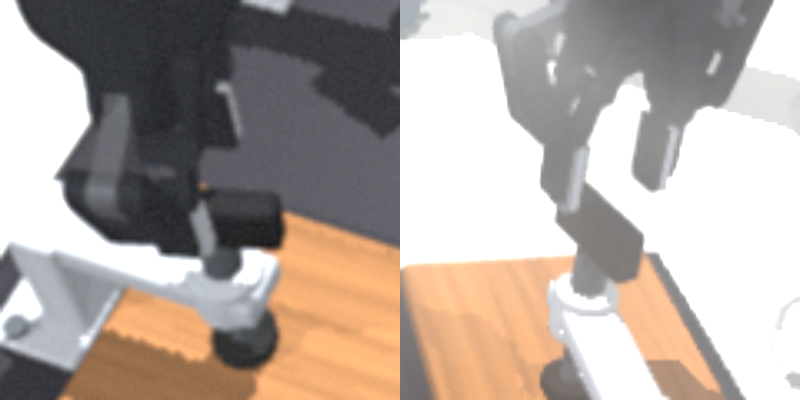

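The half-open fingertips sit at z≈0.166 while the reported TCP is at 0.140. So the real fingertips are far higher than the nominal tool frame implies, though centred in x and y. I'll raise, close to about bar width, and measure the tip height in the air.

```bash
python3 - <<'E'
from plant import robot
from h import *
c=np.array([.567,.222,.162])
robot.move_straight([.567,.222,.19],vel=.1);robot.grip(0.2,40)
s=robot.sense();print(s['t'],s['tcp_pos'],s['tcp_rot'],s['opening'])
for nm in('side','scene'): prof(robot,nm,c,30,range(168,240,4))
E
```

```text
6.775 [0.56682256 0.22189996 0.18956166] [ 3.14151545e+00 -7.93059790e-04 -2.61797805e+00] 0.1996946818777382
 side
212 11 x [-9. -7. -4.] y [-9. -9. -9. 15. 15.]
216 41 x [-12.  -9.  -3.] y [-14.  -9.  -8.  14.  20.]
220 73 x [-11.  -8.   4.] y [-13.  -9.  10.  15.  21.]
224 102 x [-11.  -7.   5.] y [-13.  -9.  15.  21.  22.]
228 109 x [-12.  -7.   6.] y [-13.  -9.  15.  22.  22.]
232 107 x [-12.  -7.   7.] y [-14.  -9.  15.  22.  22.]
236 95 x [-12.  -8.   7.] y [-14.  -9.  14.  21.  22.]
 scene
212 42 x [-8.  4. 11.] y [-15. -14.   8.   8.  13.]
216 90 x [-9.  6. 12.] y [-20. -14.   8.   9.  15.]
220 115 x [-9.  7. 12.] y [-22. -16.   8.   9.  20.]
224 127 x [-9.  7. 12.] y [-22. -18.   8.   9.  21.]
228 127 x [-9.  7. 12.] y [-22. -18.   8.   9.  21.]
232 137 x [-9.  7. 12.] y [-22. -19.   7.   9.  20.]
236 139 x [-9.  7. 12.] y [-23. -19.   7.   9.  20.]
```

The tips are really about 23 mm behind the reported TCP, where nominal is 11 mm ahead. For fingertips at z≈0.131 the TCP has to go to z≈0.108. Descend half open with a contact guard and grip.

```bash
python3 - <<'E'
from plant import robot
from h import *
c=np.array([.567,.222,.162])
robot.grip(0.5,40)
k=robot.move_straight([.567,.222,.108],vel=.08,attitude=[np.pi,0,np.radians(210)],contact_N=6)
s=robot.sense();print(k,s['t'],s['tcp_pos'],s['wrist_force'])
if not k:
    robot.grip(0.0,40);s=robot.sense();print(s['t'],s['opening'],s['gripper_force'],s['tcp_pos'],s['tcp_rot'],s['wrist_force'],s['torque'])
    prof(robot,'scene',c,30,range(112,180,8))
E
```

```text
False 8.4167 [0.5674905  0.22222737 0.10864619] [-0.29320308 -0.65295756 -0.05816598]
8.8083 0.16097130477549867 72.97277837991714 [0.5674071  0.2215117  0.10909338] [-3.14102764e+00  5.40529413e-04 -2.61836648e+00] [-0.29757295 -2.53801866  4.529244  ] [-0.30810897  0.3632182   0.09800388]
 scene
112 42 x [-2.  8. 11.] y [-9. -9. -6. -1.  5.]
120 39 x [-2.  7. 10.] y [-10.  -9.  -6.  -2.   3.]
128 20 x [-3.  7. 29.] y [-9. -8. -6. -4. -1.]
136 73 x [-17.  19.  31.] y [-19. -13.  -7.  -5.   4.]
144 111 x [-26.  12.  31.] y [-21. -15.  -8.  -7.  14.]
152 118 x [-4. 12. 31.] y [-21. -16.  -7.  -4.  18.]
160 180 x [-6. 10. 29.] y [-21. -13.  -2.   5.  17.]
168 82 x [-6.  7. 12.] y [-21. -14.   6.   8.  16.]
176 121 x [-5. 11. 15.] y [-34. -17.   7.  12.  34.]
```

Gripped: opening 13.7 mm with force on the pads, matching the bar's thickness. Now turn clockwise 210° → 150° in small steps.

```bash
python3 - <<'E'
from plant import robot
from h import *
for y in (200,190,180,170,160,150):
    robot.goto([.567,.222,.1085],[np.pi,0,np.radians(y)])
    s=robot.sense();print(y,s['t'].__round__(2),np.degrees(s['tcp_rot'][2]).round(1)%360,np.round(s['tcp_pos'],4),np.round(s['wrist_force'],1),np.round(s['torque'],2),round(s['opening'],3),round(s['gripper_force']))
    if np.linalg.norm(s['wrist_force'])>50: break
robot.sleep(.2);print(np.degrees(robot.sense()['tcp_rot'][2])%360)
E
```

```text
200 9.13 200.1 [0.5674 0.2217 0.1092] [-0.5 -1.6  4.2] [-0.21  0.29 -0.1 ] 0.156 72
190 9.41 190.3 [0.5674 0.2217 0.1091] [ 0.1 -2.5  5.7] [-0.23  0.3  -0.07] 0.159 72
180 9.68 180.3 [0.5674 0.2219 0.1091] [-1.3 -2.4  5.7] [-0.19  0.28 -0.01] 0.155 72
170 9.96 170.3 [0.5674 0.2219 0.1091] [-1.7 -1.8  5.2] [-0.15  0.22 -0.06] 0.154 72
160 10.23 160.3 [0.5675 0.2219 0.1091] [-1.1 -1.3  6. ] [-0.16  0.19 -0.11] 0.16 72
150 10.51 150.3 [0.5675 0.222  0.1091] [-0.6 -1.6  5.1] [-0.1   0.15 -0.06] 0.155 72
150.32323664887932
```

Release, lift straight up, and check the bar's angle from the side and wrist views.

```bash
python3 - <<'E'
from plant import robot
from est import *
robot.grip(0.5);robot.move_straight([.567,.222,.27],vel=.12)
s=robot.sense();print(s['t'],s['tcp_pos'],s['opening'])
f=robot.grab_frame('wrist');est(f,'wrist');cv2.imwrite('pics/w6.png',f['image'][:,:,::-1])
f=robot.grab_frame('side');P=None
P,uv=cloud(f,f['image'].max(2)<60)
k=(np.hypot(*(P[:,:2]-[.567,.222]).T)<.04)&(P[:,2]>.158)&(P[:,2]<.17);print('side bar',k.sum(),*axis_fit(P[k]))
f=robot.grab_frame('scene')
P,uv=cloud(f,f['image'].max(2)<100)
for c in([.567,.222],[.632,-.009]):
    k=(np.hypot(*(P[:,:2]-c).T)<.04)&(P[:,2]>.158)&(P[:,2]<.17);print('scene bar',k.sum(),*axis_fit(P[k]))
E
```

```text
12.6 [0.5665217  0.22184587 0.26906785] 0.5021329590215978
wrist board 14391 [577.27081299  58.30514526] (200.63609313964844, 498.4033203125) 103.98402
 bar 0.136 270 [610.62103271 104.32250214] (28.215166091918945, 243.48434448242188) 105.89551 zmax 0.165
 bar 0.158 270 [610.62103271 104.32250214] (28.215166091918945, 243.48434448242188) 105.89551 zmax 0.165
 arm 63 [575.43334961 210.51734924] (51.04362487792969, 12.405917167663574) 2.1012633 [0.563 0.21  0.105]
side bar 385 [567.27807617 221.76467896] (13.887548446655273, 59.67680358886719) 149.49203
scene bar 172 [570.87109375 222.16546631] (13.126556396484375, 56.55064010620117) 149.04482
scene bar 181 [632.86004639  -9.09148979] (11.859306335449219, 58.0448112487793) 174.37682
```

View pics/w6.png

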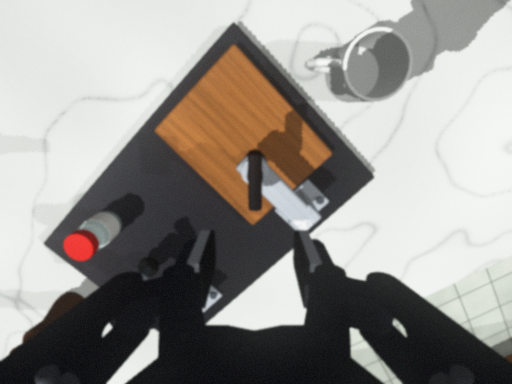

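The picture shows the bar at ~(255,180), released and about 45° across the arm, with the board in place and the spare clamp unchanged. Measured bar yaw is −30.5° against the arm at ~15°, so about 45.5° past touch. Handing in.

```bash
python3 -c "
from plant import robot
print(robot.close_job())"
```

```text
the job is handed in; nothing more can be done
None
```

I turned the knob over the board to about 45° past touch (by camera) and released it; I saw no movement of the board or the spare clamp, and handed the job in at about 13 s, with no verdict shown.

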